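# Lock the sliding plate of the sloped desk stand

### The arm

A 6-joint arm with a two-finger parallel gripper is mounted at the origin on the work surface. World frame = base frame: x ahead of the robot, y to its left, z up, the work surface at z = 0. Lengths are in mm, angles in rad, forces in N, time in s.
With the tool pointing down it reaches from about 350 to 850 mm from the base axis. Payload 8.1 kg.
Tool frame: the origin (TCP) lies where the fingers leave the gripper's body, on its centre line; the fingertips stand 73 mm ahead of it and the grasp point (between the pads) lies 54 mm ahead of it; z points along the fingers, y is the line along which they close (so a half turn about z gives the same grasp; the last joint's range is limited). The gripper opens to 85 mm and grips with 20 to 120 N. Pads are 22 mm wide; open, the fingers measure 114 mm over their backs; the gripper's body (76 mm by 85 mm) begins 54 mm behind the grasp point. The pads swing forward as they close: fully open they stand 13 mm farther back than shut.
Start: joints at [1.255, 0.13, 1.488, -0, 1.523, -0.085], TCP at [137.231, 584.101, 303.892] pointing down, gripper open.
Joint ranges: [-2.96, 2.96], [-0.89, 2.26], [0.02, 2.5], [-1.34, 4.48], [0, 2.73], [-2.66, 2.66]. Speed limits (rad/s): [2.39, 2.39, 2.79, 3.14, 3.14, 3.14].

### API

Orientations are given as a rotation vector (axis times angle).
In Python, from workcell import arm gives the robot as it stands. The module is installed in compiled form; this text tells all that it offers.
- The arm moves only by the tool jog_arm, never from a script. Its argument "deltas" is a list that holds one entry, the list of rows, each a list of 7 numbers: the turn, a rotation vector about the tool's x, y, z as a fraction of full scale, then the shift along the tool's x, y, z as a fraction of full scale, then the opening, from 0 (shut) to 1 (fully open). In form: [[[ax, ay, az, x, y, z, hand], ...]]. A call has 1 to 8 rows; each row is the pose to reach, as a shift and turn from the pose commanded when the call began, along the tool's axes at that moment; what a row does not reach only later rows make up. Full scale, the value 1, is 20 cm for a shift and 45 degrees for a turn. A row lasts 1/10 s, in which the tool goes at most 50 mm and 8.59 degrees, less where a joint would pass 70% of its speed; a pose out of reach is approached as far as the arm can. A call with a number of a shift or a turn outside -1 to 1 is refused whole. A call with a gripper value outside its range is refused whole. The fingers move at their own pace and stop on an object; "squeeze" is the grip in N (left out, the last holds). Time passes only in rows, so rows that repeat a pose let the fingers close. It gives the time, the measured TCP pose, the force, the opening and the grip force at its end, in the units of the state.
- arm.get_state(): the state, without advancing time (a new reading comes with each control period).
- arm.get_image(name): name is "scene" or "side" or "wrist"; returns the picture (384x512x3 uint8, blue, green, red); there is no depth.
- arm.camera_params(name): a dict with "camera_matrix" (3x3 intrinsics, pixels), "k1" (the pictures are not rectified: a ray, as slopes to the right and down, at radius r is drawn at 1 + k1 r^2 times it, then the intrinsics apply), "world_from_camera" (4x4, takes a point from camera to world coordinates). Camera axes: x right, y down, z forward; pixel columns grow to the right and rows downward; lengths in mm; the calibration is good to about 2 mm. A picture is of the moment at which its call begins: read the wrist's pose just before it. camera_params takes no time and is no camera call; for the wrist camera it gives the pose at the moment of the call.
- arm.job_done(): hands the job in; it is judged then, once.
Trained networks look in the newest picture that a camera, given by its name, has taken for a name from the list of things; names that differ only in an ending like _2 or _b are one class to them, and where a whole thing is asked for, a point or a joint stands for the part that bears it (a point fixed in the world has none). Each returns a list of dicts, best first, with "confidence" (0 to 1); they miss things now and then, are a little off and sometimes report something else, mostly with a low value. They report only what shows in the picture. A call takes as long as a camera call.
- arm.recognise(name, camera): "rect" ([left, top, right, bottom] in pixels, round what is visible of it).
- arm.regions_of(name, camera): "mask" (384x512 bool, what is visible of it) and "rect" ([left, top, right, bottom] in pixels, round what is visible of it).
- arm.spot_point(name, camera): "point" ([column, row] in pixels: a listed point, or the origin of a listed thing).
The state is a dict: "t": time; "joints": joint angles; "joint_vel": joint speeds; "joint_torque": joint torques, N m; "tcp_pos": TCP position; "ee_rot": TCP orientation; "force": force on the tool from outside, world axes, zero at the start; "wrist_torque": the same for the moment, N m; "width": opening from 0.0 (shut) to 1.0 (fully open); "grip_force": force on a finger pad.
Only numpy, scipy, OpenCV 4.12 (cv2) and the standard library are available. Lean on these libraries where they do the work, as an engineer would, in place of code of your own. Each camera call takes 0.05 s, during which the arm holds its last target. There are 200 camera calls.

### The job

On the sloped desk stand, slide the blue plate back down the slope, towards the yoke at its low end, until it stops with its brass eye between the two ears. Then take the red-knobbed pin from the wooden rest and pass it down through both ears and the eye until its knob sits flush on the upper ear, and let go. Leave the yellow-knobbed pin and the other things on the desk as they are.

Things in the scene. Friction and masses are not known exactly. Their poses are not given: they have to be found in the camera images.
- yoke: Fixed steel yoke, low end of the stand. Origin: bore centre on the upper ear's top face, 75 mm above the table. z: along the bore, out of the deck, 30 deg from vertical, leaning to the robot; x: up the slope; y: level. Along z, mm: upper ear 0 to -8, slot -8 to -16, lower ear -16 to -24, then free. Upper ear 36 (x) by 48 (y) mm. Both bores 12 mm wide, chamfered 1 mm
- stand: Fixed grey desk stand, deck sloping 30 deg, rising away from the robot. Origin on the table straight under the yoke's, z up, same yaw. In the yoke's frame, mm: deck to x = 254; side rails at y = +-62 to 72, top at z = -2; an aluminium hood, top at z = -2, over x = 165 to 254 hides the plate's upper end, so the plate is moved by pressing on its bare top
- plate_mid (a point): Middle of the black rubber patch (85 mm along the slope, 90 across) on the blue plate's flat top. Moves with the plate: at yoke x = 100 mm + joint plate, y = 0, z = -9 mm. Plate 6 mm thick, 120 wide, 140 long (62 mm down the slope of this point to 78 up). A brass tongue 30 mm wide sticks out down the slope; its 13 mm eye is 100 mm from this point
- plate (a joint): Travel of the blue plate up the slope, m: 0 = home, against its end stop, eye in line with the bore; up to 0.062. It slides along yoke x with about 3.5 N of dry friction (it weighs 0.35 kg), stays where it is left, and does not give when pressed. Some 15 N of pressing, dragged briskly, takes it along, though fingertips creep on it: drag 3 cm farther than its travel, look, and repeat if short
- pin: Loose clevis pin, about 60 g: red round knob 22 mm diameter, 36 mm tall, on a steel shank 10 mm diameter, 44 mm long, its last 4 mm tapered to 6 mm. Origin: on the axis at the shoulder (underside of the knob); z along the axis towards the knob's top. Starts upright in either bore of the rest, shoulder on the rest's top
- spare: Loose spare pin, not to be used: same knob in yellow, shank only 22 mm long. Stands in the other bore, 70 mm away. Origin and axes as the red pin's
- rest: Fixed wooden block 50 x 125 x 60 mm tall, with two 13 mm upright bores 52 mm deep at y = -35 and +35 mm in its frame. Origin: centre of its underside, z up. Stands to the left or right of the stand
- tape: Loose tape dispenser, 55 x 125 x 75 mm tall, origin centre of underside; on the other side of the stand from the rest
- mug: Loose white mug, 80 mm wide, 95 mm tall, origin centre of underside
- stapler: Loose red stapler, 40 x 150 x 61 mm tall, origin centre of underside
- calculator: Loose desk calculator, 150 x 90 x 19 mm, origin centre of underside
- clip_jar: Loose glass jar, 60 mm wide, 75 mm tall, origin centre of underside

How it is judged (in metres and radians):
On the way:
1. the blue plate is home against its stop (joint plate below 4 mm) (value of joint plate below 0.004 m), for 0.2 s.
At the end, for the whole second after the job is handed in: The plate is home (joint plate below 4 mm); the red pin stands in the bore through both ears and the eye: its shoulder within 3 mm of the upper ear's top face and 4 mm of the bore's centre, its axis within 0.15 rad of the bore's; the pin is released and at rest (value of joint plate below 0.004 m and z of pin in the frame of yoke between -0.004 and 0.003 m and x of pin in the frame of yoke between -0.004 and 0.004 m and y of pin in the frame of yoke between -0.004 and 0.004 m and angle between the z axis of pin and the z axis of yoke, either way round below 0.15 rad and linear speed of pin below 0.02 m/s); the robot touches nothing.
It fails at once if the yellow pin is shifted by more than 30 mm (distance of spare from where it was at the start of the episode above 0.03 m).
It fails at once if the tape dispenser, mug, stapler, calculator or jar is shifted by more than 30 mm (distance of any of tape, mug, stapler, calculator, clip_jar from where it was at the start of the episode above 0.03 m).
It also fails if it takes over 72 s, if anything falls off the work surface, if the arm or the gripper's body presses on something with over 40 N, if the wrist force passes 120 N, or if a joint passes its speed limit or range.

## Working session

There is one attempt and no reset: what is moved stays moved. The work goes in short steps, Python scripts to look and compute and a tool call to move; the robot and the scene stay as the last step left them, time stands still between calls to the robot, and variables do not carry over. Pictures are saved under pics/ and viewed, at most 13 in all, crops included, and the job is handed in when it is done.

Besides the shell and the picture viewer there is one more tool, called after ">>>" by a JSON object that holds its "name" and its "arguments". jog_arm: Moves the arm, as the interface text tells. Shift numbers are shares of 20 cm and turn numbers shares of 45 degrees, none past 1 either way. Its arguments: {"type":"object","properties":{"deltas":{"type":"array"},"squeeze":{"type":"number"}},"required":["deltas"]}

```bash
mkdir -p pics
cat > h.py <<'E'
import numpy as np, cv2
from scipy.spatial.transform import Rotation as R
from workcell import arm
def ray(cam,px):
    p=arm.camera_params(cam);K=np.array(p["camera_matrix"]);T=np.array(p["world_from_camera"])
    k=p["k1"];d=np.array([(px[0]-K[0,2])/K[0,0],(px[1]-K[1,2])/K[1,1]]);u=d.copy()
    for _ in range(20):u=d/(1+k*(u@u))
    v=T[:3,:3]@np.array([u[0],u[1],1]);return T[:3,3],v/np.linalg.norm(v)
def atz(cam,px,z):
    o,v=ray(cam,px);return o+v*(z-o[2])/v[2]
def tri(*cp):
    A=np.zeros((3,3));b=np.zeros(3)
    for c,p in cp:
        o,v=ray(c,p) if isinstance(c,str) else (c,p);M=np.eye(3)-np.outer(v,v);A+=M;b+=M@o
    return np.linalg.solve(A,b)
def proj(cam,X):
    p=arm.camera_params(cam);K=np.array(p["camera_matrix"]);T=np.linalg.inv(np.array(p["world_from_camera"]))
    q=T[:3,:3]@np.asarray(X)+T[:3,3];u=q[:2]/q[2];u=u*(1+p["k1"]*(u@u));return K[:2,:2]@u+K[:2,2]
E
python3 - <<'E'
from h import *
np.set_printoptions(precision=1,suppress=True)
a={c:arm.get_image(c) for c in("scene","side")}
cv2.imwrite("pics/a.png",a["scene"]);cv2.imwrite("pics/b.png",a["side"])
for n in["yoke","plate_mid","pin","spare","rest","stand","tape","mug","stapler","calculator","clip_jar"]:
    for c in("scene","side"):
        r=arm.spot_point(n,c);print(n,c,[(np.round(q["point"]),round(q["confidence"],2)) for q in r[:2]])
for c in("scene","side","wrist"):print(c,np.array(arm.camera_params(c)["world_from_camera"]))
print(arm.get_state())
E
```

```text
yoke scene []
yoke side [(array([244., 219.]), 0.76)]
plate_mid scene []
plate_mid side [(array([286., 188.]), 0.56)]
pin scene [(array([325., 293.]), 0.5)]
pin side [(array([220., 152.]), 0.38)]
spare scene [(array([301., 278.]), 0.69)]
spare side []
rest scene [(array([307., 296.]), 0.74), (array([285., 355.]), 0.67)]
rest side [(array([225., 170.]), 0.56)]
stand scene [(array([262., 193.]), 0.72)]
stand side [(array([244., 231.]), 0.98)]
tape scene [(array([202., 156.]), 0.71)]
tape side [(array([301., 288.]), 0.71)]
mug scene [(array([132., 169.]), 0.9)]
mug side [(array([381., 281.]), 0.96)]
stapler scene [(array([284., 356.]), 0.92)]
stapler side [(array([254., 152.]), 0.95), (array([241., 217.]), 0.19)]
calculator scene [(array([238., 118.]), 0.85)]
calculator side [(array([239., 345.]), 0.91)]
clip_jar scene [(array([230., 319.]), 0.8)]
clip_jar side [(array([283., 167.]), 0.79)]
scene [[ -0.8   0.5  -0.4 892.6]
 [  0.6   0.7  -0.5 521. ]
 [  0.   -0.6  -0.8 937. ]
 [  0.    0.    0.    1. ]]
side [[   0.9   -0.2    0.3  114.2]
 [  -0.4   -0.6    0.7 -820.8]
 [   0.    -0.8   -0.6  827.7]
 [   0.     0.     0.     1. ]]
wrist [[  0.2   0.9   0.3  57.4]
 [  1.   -0.2  -0.1 604.3]
 [ -0.    0.3  -0.9 374.7]
 [  0.    0.    0.    1. ]]
{'t': 1.2, 'joints': array([ 1.3,  0.1,  1.5, -0. ,  1.5, -0.1]), 'joint_vel': array([ 0., -0.,  0., -0.,  0., -0.]), 'joint_torque': array([ -0. , -56.9, -50.1,  -0. ,   0. ,  -0. ]), 'tcp_pos': array([137.2, 584.1, 303.9]), 'ee_rot': array([0.4, 3.1, 0. ]), 'force': array([0.1, 0.2, 0.5]), 'wrist_torque': array([-0., -0., -0.]), 'grip_force': 0.0, 'width': 1.0025673280923992}
```

View pics/a.png

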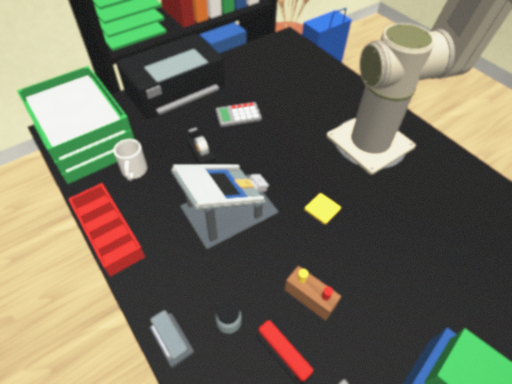

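View pics/b.png

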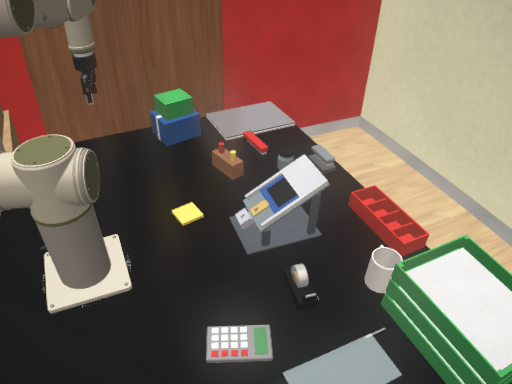

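The scene view shows the red knob at about (327,293), the yellow at (303,274) and the yoke at about (260,183). In the side view, red is at (221,148), yellow at (233,156) and the yoke at (244,219).

Run:
```python
from h import *
np.set_printoptions(precision=1,suppress=True)
def blob(img,near,col):
    h=cv2.cvtColor(img,cv2.COLOR_BGR2HSV);H,S,V=cv2.split(h)
    m=((H<8)|(H>172)) if col=="r" else ((H>22)&(H<38))
    m=m&(S>140)&(V>100);yy,xx=np.mgrid[:384,:512]
    m&=(np.hypot(xx-near[0],yy-near[1])<9);return xx[m].mean(),yy[m].mean(),m.sum()
a={c:arm.get_image(c) for c in("scene","side")}
for c,n in(("r",((327,293),(221,148))),("y",((303,274),(233,156)))):
    p=blob(a["scene"],n[0],c);q=blob(a["side"],n[1],c)
    print(c,p,q,tri(("scene",p[:2]),("side",q[:2])),atz("scene",p[:2],78),atz("side",q[:2],78))
print("yoke side",atz("side",(244,219),75),"stand side",atz("side",(244,231),0), "scene",atz("scene",(262,193),0))
m=atz("side",(286,188),125);print("mid@125",m)
y=arm.spot_point("yoke","side");print(y)
# hood top corners in scene: upper edge and rail ends, guess
for n in("tape","mug","stapler","calculator","clip_jar"):
    for c in("scene","side"):
        r=arm.spot_point(n,c)
        if r:print(n,c,atz(c,r[0]["point"],0))
for c in a:
    i=cv2.resize(a[c][140:260,170:350],None,fx=4,fy=4,interpolation=cv2.INTER_CUBIC);a[c]=i
cv2.imwrite("pics/c.png",a["scene"]);
s=arm.get_state();print(R.from_rotvec(s["ee_rot"]).as_matrix())
print(np.array(arm.camera_params("wrist")["camera_matrix"]))
w=np.eye(4);w[:3,:3]=R.from_rotvec(s["ee_rot"]).as_matrix();w[:3,3]=s["tcp_pos"]
print(np.linalg.inv(w)@arm.camera_params("wrist")["world_from_camera"])
```

```text
r (np.float64(327.11290322580646), np.float64(292.5241935483871), np.int64(124)) (np.float64(220.54545454545453), np.float64(146.77272727272728), np.int64(44)) [529.8 342.3  82.5] [526.6 341.9  78. ] [533.2 348.1  78. ]
y (np.float64(302.8627450980392), np.float64(274.2450980392157), np.int64(102)) (np.float64(nan), np.float64(nan), np.int64(0)) [nan nan nan] [543.3 272.8  78. ] [nan nan nan]
yoke side [456.  -45.2  75. ] stand side [468.1 -18.5   0. ] scene [438.9 -30.4   0. ]
mid@125 [602.7 -18.7 125. ]
[{'point': [244.3, 214.8], 'confidence': 0.6}]
tape scene [ 503.3 -274.6    0. ]
tape side [ 522.5 -280.5    0. ]
mug scene [ 722.5 -339.4   -0. ]
mug side [ 737.8 -353.3   -0. ]
stapler scene [679.2 384.3   0. ]
stapler side [686.2 379.6   0. ]
calculator scene [ 298.1 -360.8    0. ]
calculator side [ 302.1 -365.1    0. ]
clip_jar scene [733.1 236.6   0. ]
clip_jar side [769.7 258.6   0. ]
[[-1.   0.2 -0. ]
 [ 0.2  1.  -0. ]
 [ 0.  -0.  -1. ]]
[[314.1   0.  258. ]
 [  0.  314.1 195.9]
 [  0.    0.    1. ]]
[[  0.   -0.9  -0.3  82.4]
 [  1.    0.   -0.    1.4]
 [  0.   -0.3   0.9 -70.9]
 [  0.    0.    0.    1. ]]<stdin>:7: RuntimeWarning: Mean of empty slice.
  ret = ret.dtype.type(ret / rcount)
```

View pics/c.png

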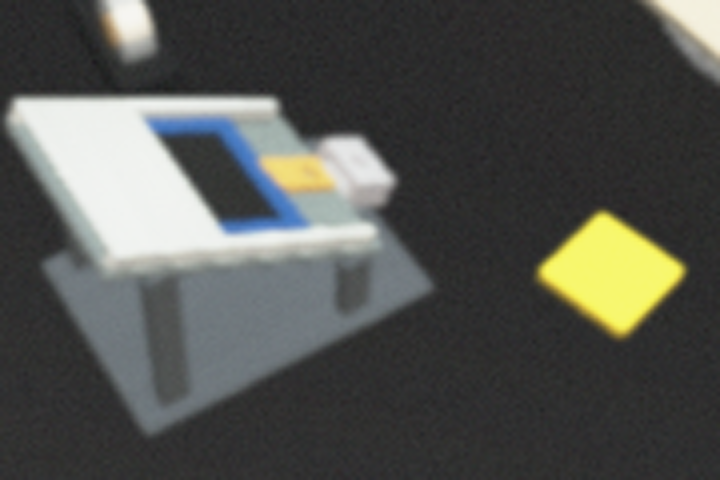

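The crop shows the stand from above: hood corners at about (173,165) and (198,207) in full-image pixels, the yoke's upper ear near (259,179), and a gap between tongue and yoke, so the plate is not home.

Run:
```python
from h import *
np.set_printoptions(precision=3,suppress=True)
print("yoke",atz("scene",(259,178),75),"corners",atz("scene",(173,165),200),atz("scene",(197.5,207),200))
a,b=atz("scene",(173,165),200),atz("scene",(197.5,207),200);m=(a+b)/2;y=atz("scene",(259,178),75)
print(m,np.degrees(np.arctan2(*(m-y)[1::-1])),np.linalg.norm(m-y),np.degrees(np.arctan2(b[0]-a[0],b[1]-a[1])))
s=arm.get_state();print(R.from_rotvec(s["ee_rot"]).as_matrix())
```

```text
yoke [449.469 -35.624  75.   ] corners [ 669.297 -115.98   200.   ] [685.273  33.493 200.   ]
[677.285 -41.244 200.   ] -1.4131270667989921 259.9170579819779 6.100838147801289
[[-0.973  0.229 -0.   ]
 [ 0.229  0.973 -0.   ]
 [ 0.    -0.    -1.   ]]
```

>>> {"name": "jog_arm", "arguments": {"deltas": [[[0,0,0,-0.25,-0.1,0,0.5],[0,0,-0.1,-0.5,-0.2,0,0.5],[0,0,-0.2,-0.75,-0.3,0,0.5],[0,0,-0.2,-1,-0.4,0,0.5],[0,0,-0.2,-1,-0.4,0,0.5],[0,0,-0.2,-1,-0.4,0,0.5]]]}}

```text
t: 2.45
tcp_pos: [315.5, 459.2, 304.0]
ee_rot: [0.122, 3.139, 0.0]
force: [-0.2, -0.1, -0.2]
width: 0.496
grip_force: 0.0
```

>>> {"name": "jog_arm", "arguments": {"deltas": [[[0,0,0,-0.25,-0.08,0,0.5],[0,0,0,-0.5,-0.15,0,0.5],[0,0,0,-0.75,-0.25,0,0.5],[0,0,0,-1,-0.35,0,0.5],[0,0,0,-1,-0.35,0,0.5],[0,0,0,-1,-0.35,0,0.5]]]}}

```text
t: 3.05
tcp_pos: [508.5, 376.0, 303.3]
ee_rot: [-0.119, -3.138, 0.0]
force: [-0.6, 0.6, -0.9]
width: 0.499
grip_force: 0.0
```

```bash
cat >> h.py <<'E'
def yoke_R(yaw):  # tool rotation facing the bore: x down slope, y level, z into deck
    c,s=np.cos(yaw),np.sin(yaw);k=np.sqrt(3)/2
    x=np.array([c*k,s*k,.5]);y=np.array([-s,c,0]);return np.column_stack([x,y,np.cross(x,y)])
def tool_from_yoke(yaw):
    return yoke_R(yaw)@np.diag([-1,1,-1.])
def go(pos,Rt):
    s=arm.get_state();R0=R.from_rotvec(s["ee_rot"])
    d=R0.inv().apply(np.asarray(pos)-s["tcp_pos"])/200;r=(R0.inv()*R.from_matrix(Rt)).as_rotvec()/np.radians(45)
    print("turn",np.round(r,3),"shift",np.round(d,3),"t",round(s["t"],2),"tcp",np.round(s["tcp_pos"],1),"F",np.round(s["force"],1))
E
python3 - <<'E'
from h import *
np.set_printoptions(precision=1,suppress=True)
w=arm.get_image("wrist");cv2.imwrite("pics/d.png",w)
for n in("pin","spare","rest"):
    print(n,[(q["point"],round(q["confidence"],2)) for q in arm.spot_point(n,"wrist")[:2]],[(q["rect"],round(q["confidence"],2)) for q in arm.recognise(n,"wrist")[:2]])
print(arm.get_state()["tcp_pos"],R.from_rotvec(arm.get_state()["ee_rot"]).as_matrix(),arm.get_state()["t"])
E
```

```text
pin [([225.8, 199.7], 0.95)] [([214.8, 189.7, 239.8, 220.6], 0.66)]
spare [([165.4, 221.8], 0.76)] [([144.5, 215.1, 176.5, 239.6], 0.7)]
rest [([206.5, 191.4], 0.9)] [([134.2, 159.8, 257.1, 243.7], 0.8)]
[506.7 377.1 304.2] [[-1.   0.1  0. ]
 [ 0.1  1.   0. ]
 [-0.   0.  -1. ]] 3.4
```

View pics/d.png

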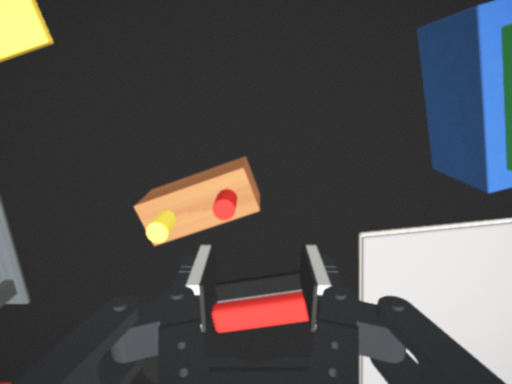

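The wrist view shows the rest at left of centre, with the red knob at about (225,205) and the yellow at (160,227); both match the networks. Red is on the left bore (world +y). The stapler lies beyond the rest, under the fingers.

Run:
```python
from h import *
np.set_printoptions(precision=1,suppress=True)
w=cv2.imread("pics/d.png");h=cv2.cvtColor(w,cv2.COLOR_BGR2HSV)
m=((h[...,0]<6)|(h[...,0]>173))&(h[...,1]>170);m[:,:200]=0;m[:,250:]=0;m[230:]=0
yy,xx=np.nonzero(m);c=(xx.mean(),yy.mean());print(c,m.sum(),atz("wrist",c,78),atz("wrist",(225.8,199.7),60))
print("spare",atz("wrist",(165.4,221.8),60),"rest c",atz("wrist",(198,202),60))
# next: look down on the stand, tilted, from above plate
yaw=np.radians(-4);Y=np.array([450,-38,75.]);Rt=tool_from_yoke(yaw);Ry=yoke_R(yaw)
go(Y+Ry@[10,0,200],Rt)
```

```text
(np.float64(226.73853211009174), np.float64(196.92201834862385)) 218 [523.1 346.1  78. ] [532.1 342.4  60. ]
spare [552.8 274.1  60. ] rest c [532.6 312.6  60. ]
turn [-0.  -0.7 -0. ] shift [ 0.6 -2.1  0.3] t 3.4 tcp [506.7 377.1 304.2] F [ 0.8 -0.3 -0.5]
```

>>> {"name": "jog_arm", "arguments": {"deltas": [[[0,-0.1,0,0.1,-0.25,0,0.5],[0,-0.2,0,0.2,-0.5,0,0.5],[0,-0.3,0,0.3,-0.75,0,0.5],[0,-0.4,0,0.4,-1,0,0.5],[0,-0.5,0,0.5,-1,0,0.5],[0,-0.667,0,0.6,-1,0,0.5],[0,-0.667,0,0.6,-1,0,0.5]]]}}

```text
t: 4.1
tcp_pos: [369.3, 184.8, 300.9]
ee_rot: [0.093, 2.613, -0.024]
force: [-0.3, -0.1, -0.6]
width: 0.499
grip_force: 0.0
```

>>> {"name": "jog_arm", "arguments": {"deltas": [[[0,0,0,0,-0.25,0,0.0],[0,0,0,0,-0.5,0,0],[0,0,0,0,-0.75,0,0],[0,0,0,0,-1,0,0.0],[0,0,0,0,-1,0,0],[0,0,0,0,-1,0,0],[0,0,0,0,-1,0,0]]]}}

```text
t: 4.8
tcp_pos: [409.8, -16.3, 307.0]
ee_rot: [0.103, 2.657, -0.028]
force: [0.4, -0.5, 0.7]
width: -0.003
grip_force: 0.0
```

Run:
```python
from h import *
np.set_printoptions(precision=3,suppress=True)
w=arm.get_image("wrist");cv2.imwrite("pics/e.png",w)
for n in("yoke","plate_mid","stand"):
    print(n,[(q["point"],round(q["confidence"],2)) for q in arm.spot_point(n,"wrist")[:2]],[(q["rect"],round(q["confidence"],2)) for q in arm.recognise(n,"wrist")[:2]])
s=arm.get_state();print(s["tcp_pos"],R.from_rotvec(s["ee_rot"]).as_matrix(),s["t"],s["force"])
```

```text
yoke [([249.1, 246.1], 0.61)] [([174.2, 91.0, 323.2, 335.6], 0.61)]
plate_mid [([247.3, 246.1], 0.73)] [([187.7, 136.0, 308.8, 268.2], 0.7)]
stand [([247.4, 69.6], 0.94)] [([166.5, 59.8, 330.9, 340.2], 0.81)]
[409.437 -13.841 306.29 ] [[-0.883  0.073  0.463]
 [ 0.063  0.997 -0.036]
 [-0.464 -0.002 -0.886]] 5.15 [0.617 0.184 0.016]
```

View pics/e.png

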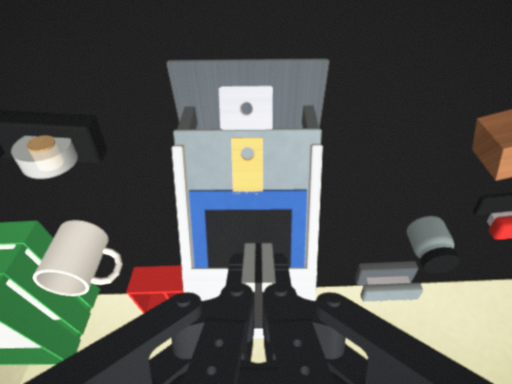

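This is a clear view of the stand: yoke bore at (246,108), plate eye at (248,154), plate's lower corners (190,191)/(308,190), patch lower corners (205,210)/(292,210).

```bash
cat >> h.py <<'E'
from scipy.optimize import least_squares
def fit(pts,q0=.03,p0=(450,-38,-4)):
    # pts: list of (yoke-frame point, moves with plate?, pixel); returns x,y,yaw deg,q mm,residuals
    def f(v):
        Ry=yoke_R(np.radians(v[2]));Y=np.array([v[0],v[1],75])
        return np.concatenate([proj("wrist",Y+Ry@(np.array(X,float)+[v[3]*b,0,0]))-p for X,b,p in pts])
    r=least_squares(f,[*p0,q0*1e3],loss="soft_l1");return r.x,f(r.x).reshape(-1,2)
E
python3 - <<'E'
from h import *
np.set_printoptions(precision=2,suppress=True)
w=cv2.imread("pics/e.png");g=cv2.cvtColor(w,cv2.COLOR_BGR2GRAY)
def dark(c,r=10,t=None):
    x,y=c;s=g[y-r:y+r+1,x-r:x+r+1].astype(float);wt=np.clip(np.median(s)-30-s,0,None);yy,xx=np.mgrid[-r:r+1,-r:r+1]
    return x+(wt*xx).sum()/wt.sum(),y+(wt*yy).sum()/wt.sum()
b=dark((246,108));e=dark((248,154));print(b,e)
pts=[((0,0,0),0,b),((0,0,-9),1,e),((57.5,-45,-9),1,(205,210)),((57.5,45,-9),1,(292,210)),((38,-60,-9),1,(190,191)),((38,60,-9),1,(308,190))]
v,res=fit(pts);print(v);print(res)
yaw=np.radians(v[2]);Y=np.array([v[0],v[1],75]);Ry=yoke_R(yaw);q=v[3]
T=Y+Ry@np.array([100+q,0,-9+73+25]);print("mid",Y+Ry@[100+q,0,-9]);go(T,tool_from_yoke(yaw))
E
```

```text
(np.float64(246.1319285387082), np.float64(108.07237746220797)) (np.float64(247.13691931540342), np.float64(155.54889975550122))
[454.72 -27.07  -3.35  43.42]
[[ 0.05  0.09]
 [ 0.41 -1.52]
 [ 0.09  0.04]
 [ 0.43 -0.61]
 [-0.75  0.95]
 [-0.34  0.98]]
mid [583.21 -34.6  138.92]
turn [-0.01 -0.05 -0.01] shift [-0.37 -0.04  0.66] t 5.15 tcp [409.4 -13.8 306.3] F [0.6 0.2 0. ]
```

>>> {"name": "jog_arm", "arguments": {"deltas": [[[0,-0.05,0,-0.15,-0.04,0.2,0],[0,-0.05,0,-0.35,-0.04,0.4,0],[0,-0.05,0,-0.37,-0.04,0.6,0],[0,-0.05,0,-0.37,-0.04,0.7,0],[0,-0.05,0,-0.37,-0.04,0.74,0],[0,-0.05,0,-0.37,-0.04,0.74,0]]]}}

```text
t: 5.75
tcp_pos: [542.0, -32.3, 208.1]
ee_rot: [0.096, 2.621, -0.028]
force: [0.2, 0.0, 0.8]
width: 0.001
grip_force: 0.0
```

```bash
cat >> h.py <<'E'
Y0=np.array([454.7,-27.1,75]);YAW=np.radians(-3.35)
def st():
    s=arm.get_state();Ry=yoke_R(YAW);Rt=R.from_rotvec(s["ee_rot"]).as_matrix()
    print("t",round(s["t"],2),"tip in yoke",np.round(Ry.T@(s["tcp_pos"]+Rt[:,2]*73-Y0),1),"F yoke",np.round(Ry.T@s["force"],1),"w",round(s["width"],3),"grip",round(s["grip_force"],1))
E
python3 -c "
from h import *
st();go(Y0+yoke_R(YAW)@[145,0,-9+73],tool_from_yoke(YAW))"
```

```text
t 5.75 tip in yoke [141.9  -0.8  -1.4] F yoke [0.6 0.  0.6] w 0.001 grip 0.0
turn [-0.012 -0.006 -0.016] shift [-0.014  0.001  0.038] t 5.75 tcp [542.  -32.3 208.1] F [0.2 0.  0.8]
```

>>> {"name": "jog_arm", "arguments": {"deltas": [[[0,0,0,0,0,0.02,0],[0,0,0,0,0,0.03,0],[0,0,0,0,0,0.04,0],[0,0,0,0,0,0.04,0]]]}}

```text
t: 6.15
tcp_pos: [546.8, -33.5, 203.5]
ee_rot: [0.097, 2.617, -0.03]
force: [0.3, -0.2, 0.7]
width: 0.002
grip_force: 0.0
```

```bash
python3 -c "
from h import *
st()"
```

```text
t 6.15 tip in yoke [144.2  -1.8  -7.8] F yoke [ 0.6 -0.2  0.4] w 0.002 grip 0.0
```

>>> {"name": "jog_arm", "arguments": {"deltas": [[[0,0,0,0,0,0.01,0],[0,0,0,0,0,0.015,0],[0,0,0,0,0,0.015,0]]]}}

```text
t: 6.45
tcp_pos: [549.1, -33.7, 202.7]
ee_rot: [0.097, 2.615, -0.03]
force: [-13.1, 2.1, 16.2]
width: 0.005
grip_force: 10.4
```

```bash
python3 -c "
from h import *
st()"
```

```text
t 6.45 tip in yoke [145.9  -1.8  -9.7] F yoke [-3.4  1.3 20.6] w 0.005 grip 10.4
```

>>> {"name": "jog_arm", "arguments": {"deltas": [[[0,0,0,0.06,0,0,0],[0,0,0,0.12,0,0,0],[0,0,0,0.18,0,0,0],[0,0,0,0.24,0,0,0],[0,0,0,0.3,0,0,0],[0,0,0,0.36,0,0,0],[0,0,0,0.38,0,0,0]]]}}

```text
t: 7.15
tcp_pos: [484.2, -29.2, 165.3]
ee_rot: [0.097, 2.611, -0.031]
force: [1.2, 0.2, 10.3]
width: 0.001
grip_force: 3.7
```

```bash
python3 -c "
from h import *
st()"
```

```text
t 7.15 tip in yoke [71.2 -1.2 -9.6] F yoke [6.2 0.2 8.4] w 0.001 grip 3.7
```

>>> {"name": "jog_arm", "arguments": {"deltas": [[[0,0,0,0,0,-0.2,0],[0,0,0,0,0,-0.4,0.2],[0,0,0,0,0,-0.6,0.5],[0,0,0,0,0,-0.65,0.5],[0,0,0,0,0,-0.65,0.5]]]}}

```text
t: 7.65
tcp_pos: [419.1, -23.8, 275.9]
ee_rot: [0.098, 2.617, -0.03]
force: [-0.5, 0.9, -1.1]
width: 0.496
grip_force: 0.0
```

```bash
python3 -c "
from h import *
arm.get_image('wrist')
w=arm.get_image('wrist');cv2.imwrite('pics/f.png',w);st()
print([ (k['point'],k['confidence']) for n in('yoke','plate_mid') for k in arm.spot_point(n,'wrist')[:1]])
for X in((0,0,0),(38,-60,-9),(38,60,-9),(57.5,-45,-9),(57.5,45,-9),(142.5,45,-9)):print(X,proj('wrist',Y0+yoke_R(YAW)@np.array(X)))"
```

```text
t 7.75 tip in yoke [ 68.4   0.6 117.7] F yoke [-0.3  0.6 -0. ] w 0.498 grip 0.0
[([252.0, 107.2], 0.93), ([255.0, 218.4], 0.91)]
(0, 0, 0) [255.77319594 109.16201273]
(38, -60, -9) [187.85930995 154.6001404 ]
(38, 60, -9) [325.78454783 153.11135966]
(57.5, -45, -9) [206.41963927 176.06954902]
(57.5, 45, -9) [307.65295077 175.0746688 ]
(142.5, 45, -9) [304.38628698 259.81674904]
```

View pics/f.png

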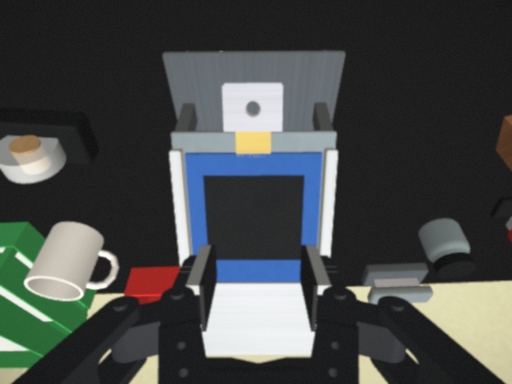

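The plate's lower edge is at row ~154, exactly where the home position projects, so the plate is home. The bore shows at (253,108).

Run:
```python
from h import *
np.set_printoptions(precision=2,suppress=True)
w=cv2.imread("pics/f.png");g=cv2.cvtColor(w,cv2.COLOR_BGR2GRAY)
def dark(c,r=11):
    x,y=c;s=g[y-r:y+r+1,x-r:x+r+1].astype(float);wt=np.clip(np.median(s)-30-s,0,None);yy,xx=np.mgrid[-r:r+1,-r:r+1]
    return x+(wt*xx).sum()/wt.sum(),y+(wt*yy).sum()/wt.sum()
b=dark((253,108));print(b)
o,v=ray("wrist",b);print("bore@75",o+v*(75-o[2])/v[2])
pts=[((0,0,0),0,b),((57.5,-45,-9),1,(204.5,176)),((57.5,45,-9),1,(303.5,176)),((38,-60,-9),1,(187,153.5)),((38,60,-9),1,(323,153)),((142.5,-45,-9),1,(206,259.5)),((142.5,45,-9),1,(302.5,259.5))]
v,r=fit(pts,0);print(v);print(r)
go([530,343,260],np.array([[-1,0,0],[0,1,0],[0,0,-1.]])@R.from_euler("z",4,degrees=True).as_matrix())
```

```text
(np.float64(252.67173413470036), np.float64(108.12020505568323))
bore@75 [453.56 -29.5   75.  ]
[453.79 -29.07  -3.83   0.29]
[[ 0.57  0.22]
 [-1.01 -0.53]
 [ 1.39 -0.92]
 [-2.05  0.32]
 [ 0.12  0.21]
 [ 2.79  0.54]
 [-1.27  0.38]]
turn [-0.01  0.66 -0.01] shift [-0.33  1.87  0.27] t 7.85 tcp [418.6 -23.6 274. ] F [-0.2 -0.2  0.1]
```

>>> {"name": "jog_arm", "arguments": {"deltas": [[[0,0.1,0,-0.05,0.25,0,0.5],[0,0.2,0,-0.1,0.5,0,0.5],[0,0.35,0,-0.15,0.75,0,0.5],[0,0.5,0,-0.2,1,0,0.5],[0,0.66,0,-0.3,1,0,0.5],[0,0.66,0,-0.33,1,0.1,0.5],[0,0.66,0,-0.33,1,0.1,0.5]]]}}

```text
t: 8.55
tcp_pos: [501.7, 171.2, 286.1]
ee_rot: [-0.117, -3.137, 0.007]
force: [-1.4, -0.0, -1.3]
width: 0.498
grip_force: 0.0
```

```bash
cat >> h.py <<'E'
RD=np.array([[-1,0,0],[0,1,0],[0,0,-1.]])@R.from_euler("z",4,degrees=True).as_matrix()
E
python3 -c "
from h import *
go([515,343,240],RD)"
```

```text
turn [-0.005 -0.003 -0.006] shift [-0.003  0.863  0.227] t 8.55 tcp [501.7 171.2 286.1] F [-1.4 -0.  -1.3]
```

>>> {"name": "jog_arm", "arguments": {"deltas": [[[0,0,0,0,0.25,0.05,0.5],[0,0,0,0,0.5,0.1,0.5],[0,0,0,0,0.75,0.15,0.5],[0,0,0,0,0.86,0.2,0.5],[0,0,0,0,0.86,0.23,0.5],[0,0,0,0,0.86,0.23,0.5]]]}}

```text
t: 9.15
tcp_pos: [512.5, 341.8, 242.0]
ee_rot: [0.116, 3.138, -0.007]
force: [-1.0, -0.6, 0.2]
width: 0.499
grip_force: 0.0
```

Run:
```python
from h import *
np.set_printoptions(precision=1,suppress=True)
arm.get_image("wrist");w=arm.get_image("wrist");cv2.imwrite("pics/g.png",w);st()
print(arm.get_state()["tcp_pos"])
for n in("pin","spare"):
    for q in arm.regions_of(n,"wrist")[:1]:
        ys,xs=np.nonzero(q["mask"]);print(n,q["rect"],q["confidence"],xs.mean(),ys.mean(),atz("wrist",(xs.mean(),ys.mean()),80))
    for q in arm.spot_point(n,"wrist")[:1]:print(q,atz("wrist",q["point"],60))
for X in((530,343,60),(530,343,96)):print(proj("wrist",X))
```

```text
t 9.25 tip in yoke [ 80.3 370.8  64.2] F yoke [-0.3  0.2  0.7] w 0.501 grip 0.0
[513.6 341.1 243.7]
pin [246.3, 202.0, 274.3, 243.4] 0.79 260.87377584330795 220.63329706202393 [532.7 343.   80. ]
{'point': [262.3, 215.6], 'confidence': 0.94} [537.  344.2  60. ]
spare [163.3, 227.6, 198.9, 264.9] 0.62 180.54458598726114 245.7728237791932 [551.  274.5  80. ]
{'point': [183.5, 237.8], 'confidence': 0.69} [553.3 272.2  60. ]
[260.  208.2]
[260.2 225.1]
```

View pics/g.png

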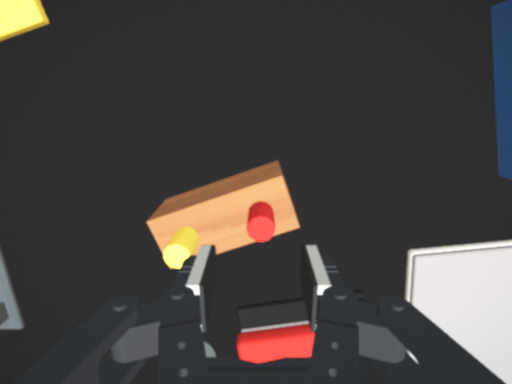

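The wrist view shows the red knob centred between the fingers at (261,221), the yellow at (181,246), clear of the right finger. This agrees with red at about (532,343).

```bash
python3 -c "
from h import *
go([532,343,137],RD)"
```

```text
turn [-0.002  0.005 -0.008] shift [-0.085  0.016  0.538] t 9.45 tcp [514.3 341.3 244.5] F [-0.6 -0.2  0.7]
```

>>> {"name": "jog_arm", "arguments": {"deltas": [[[0,0,0,-0.09,0.016,0.15,0.5],[0,0,0,-0.09,0.016,0.3,0.5],[0,0,0,-0.09,0.016,0.42,0.5],[0,0,0,-0.09,0.016,0.5,0.5],[0,0,0,-0.09,0.016,0.535,0.5],[0,0,0,-0.09,0.016,0.535,0.5]]]}}

```text
t: 10.05
tcp_pos: [532.1, 343.4, 136.0]
ee_rot: [0.118, 3.137, -0.005]
force: [0.1, -0.4, 0.3]
width: 0.5
grip_force: 0.0
```

>>> {"name": "jog_arm", "arguments": {"deltas": [[[0,0,0,0,0,0,0.3],[0,0,0,0,0,0,0.2],[0,0,0,0,0,0,0.1],[0,0,0,0,0,0,0.1],[0,0,0,0,0,0,0.1],[0,0,0,0,0,0,0.1]]], "squeeze": 40}}

```text
t: 10.65
tcp_pos: [533.2, 343.3, 138.7]
ee_rot: [0.118, 3.134, -0.004]
force: [-1.6, -4.7, 4.9]
width: 0.244
grip_force: 39.2
```

```bash
python3 -c "
from h import *
st();go([532,343,137],RD)"
```

```text
t 10.65 tip in yoke [ 44.8 374.2 -36.6] F yoke [ 1.4 -4.8  4.9] w 0.244 grip 39.2
turn [-0.003  0.007 -0.007] shift [ 0.006 -0.002  0.008] t 10.65 tcp [533.2 343.3 138.7] F [-1.6 -4.7  4.9]
```

>>> {"name": "jog_arm", "arguments": {"deltas": [[[0,0,0,0,0,-0.1,0.1],[0,0,0,0,0,-0.2,0.1],[0,0,0,0,0,-0.35,0.1],[0,0,0,0,0,-0.5,0.1],[0,0,0,0,0,-0.65,0.1],[0,0,0,0,0,-0.65,0.1],[0,0,0,0,0,-0.65,0.1]]]}}

```text
t: 11.35
tcp_pos: [532.7, 344.6, 269.0]
ee_rot: [0.117, 3.133, -0.001]
force: [0.5, -0.3, -1.7]
width: 0.246
grip_force: 39.5
```

```bash
sed -i 's/^Y0=.*/Y0=np.array([454,-29,75.]);YAW=np.radians(-3.6)/' h.py
python3 - <<'E'
from h import *
np.set_printoptions(precision=1,suppress=True)
w=arm.get_image("wrist");st()
for q in arm.regions_of("pin","wrist")[:1]:print(q["rect"],q["confidence"])
for q in arm.spot_point("pin","wrist")[:1]:print(q)
s=arm.get_state();Rt=R.from_rotvec(s["ee_rot"]).as_matrix()
for X in((0,0,78),(0,0,122),(5,0,122)):print(X,proj("wrist",s["tcp_pos"]+Rt@np.array(X)))
cv2.imwrite("pics/h.png",cv2.resize(w[180:380,150:370],None,fx=3,fy=3,interpolation=cv2.INTER_CUBIC))
go(Y0+yoke_R(YAW)@[0,0,78+44+40],tool_from_yoke(YAW))
E
```

```text
t 11.4 tip in yoke [106.9 377.2  75.8] F yoke [-0.5 -0.4 -0.7] w 0.247 grip 39.5
[233.8, 214.9, 284.6, 310.3] 0.65
{'point': [258.0, 252.6], 'confidence': 0.84}
(0, 0, 78) [255.3 253.1]
(0, 0, 122) [255.9 220.7]
(5, 0, 122) [255.9 213.7]
turn [-0.  -0.7 -0. ] shift [ 0.7 -1.9  0.3] t 11.5 tcp [531.3 343.9 265.2] F [-0.2  0.2 -0.8]
```

View pics/h.png

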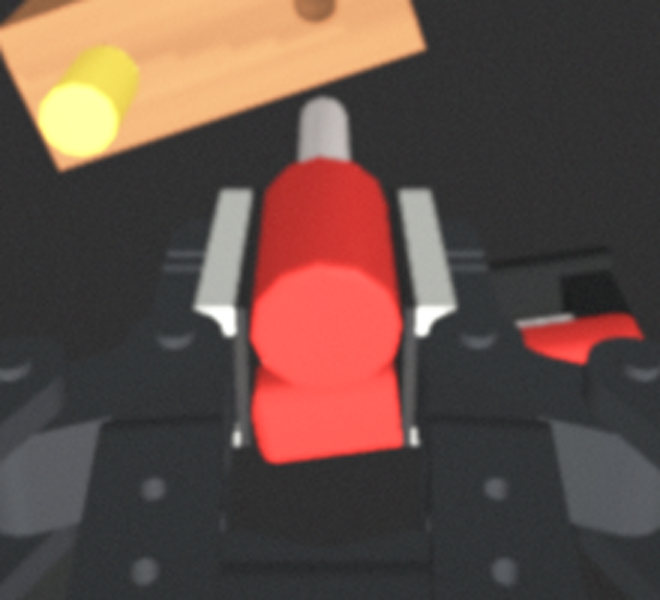

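The crop shows the red pin held straight in the pads, shank centre at column ~258, tip at row ~212, bore left empty, yellow pin undisturbed.

Run:
```python
from h import *
np.set_printoptions(precision=2,suppress=True)
s=arm.get_state();Rt=R.from_rotvec(s["ee_rot"]).as_matrix();P=lambda x,y,z:proj("wrist",s["tcp_pos"]+Rt@np.array([x,y,z]))
for d in(0,2,4):
  for dz in(0,3):print(d,dz,"tip",P(d+3,0,122+dz)[1],P(d+5,0,118+dz)[1],"shoulder",P(d+11,0,78+dz)[1],"top c",P(d,0,42+dz),"topnear",P(d+11,0,42+dz)[1],"topfar",P(d-11,0,42+dz)[1])
go(Y0+yoke_R(YAW)@[0,0,78+44+40],tool_from_yoke(YAW))
```

```text
0 0 tip 216.51939998460588 216.005673843512 shoulder 234.38505540946304 top c [254.61 294.7 ] topnear 272.20178962324616 topfar 315.99847984087694
0 3 tip 214.81984479894044 214.2767135177391 shoulder 231.93025066365567 top c [254.68 290.45] topnear 268.31080659397924 topfar 311.42960836065333
2 0 tip 213.71091881130477 213.134259443986 shoulder 230.88618056308607 top c [254.59 290.7 ] topnear 267.97399686215016 topfar 312.2125014688927
2 3 tip 212.04411816338222 211.43953876729233 shoulder 228.481584874682 top c [254.66 286.51] topnear 264.1541096794052 topfar 307.697959538197
4 0 tip 210.8849829468445 210.24461394544176 shoulder 227.3593967582457 top c [254.57 286.67] topnear 263.70276500254977 topfar 308.38894337892907
4 3 tip 209.25138909605164 208.58461554741467 shoulder 225.00591588114304 top c [254.65 282.54] topnear 259.95570162238573 topfar 303.93009807785813
turn [-0.01 -0.67 -0.01] shift [ 0.65 -1.89  0.26] t 11.5 tcp [531.3 343.9 265.2] F [-0.2  0.2 -0.8]
```

>>> {"name": "jog_arm", "arguments": {"deltas": [[[0,-0.05,0,0.15,-0.15,-0.1,0.1],[0,-0.15,0,0.3,-0.35,-0.15,0.1],[0,-0.3,0,0.5,-0.55,-0.15,0.1],[0,-0.45,0,0.65,-0.75,-0.1,0.1],[0,-0.6,0,0.65,-0.95,-0.1,0.1],[0,-0.67,0,0.65,-1,0,0.1],[0,-0.67,0,0.65,-1,0,0.1]]]}}

```text
t: 12.2
tcp_pos: [384.3, 152.2, 261.1]
ee_rot: [0.096, 2.613, -0.034]
force: [-1.3, 0.1, -0.3]
width: 0.247
grip_force: 39.5
```

```bash
python3 -c "
from h import *
st();Rt=tool_from_yoke(YAW);go(Y0-Rt@[1.5,1.5,79+44+25],Rt)"
```

```text
t 12.2 tip in yoke [ 23.2 175.7 128.6] F yoke [-1.2  0.   0.4] w 0.247 grip 39.5
turn [-0.014  0.004 -0.01 ] shift [ 0.102 -0.888  0.278] t 12.2 tcp [384.3 152.2 261.1] F [-1.3  0.1 -0.3]
```

>>> {"name": "jog_arm", "arguments": {"deltas": [[[-0.01,0,-0.01,0.05,-0.2,0,0.1],[-0.01,0,-0.01,0.1,-0.4,0,0.1],[-0.01,0,-0.01,0.1,-0.6,0,0.1],[-0.01,0,-0.01,0.1,-0.8,0.1,0.1],[-0.01,0,-0.01,0.1,-0.89,0.2,0.1],[-0.01,0,-0.01,0.1,-0.89,0.28,0.1],[-0.01,0,-0.01,0.1,-0.89,0.28,0.1],[-0.01,0,-0.01,0.1,-0.89,0.28,0.1]]]}}

```text
t: 13.0
tcp_pos: [409.2, -24.9, 213.1]
ee_rot: [0.085, 2.635, -0.021]
force: [0.0, 0.5, 0.1]
width: 0.243
grip_force: 39.8
```

Run:
```python
from h import *
np.set_printoptions(precision=2,suppress=True)
arm.get_image("wrist");w=arm.get_image("wrist");st()
Rt=tool_from_yoke(YAW);go(Y0-Rt@[1.5,1.5,79+44+25],Rt)
s=arm.get_state();Rm=R.from_rotvec(s["ee_rot"]).as_matrix()
print("bore",proj("wrist",Y0),"tip",proj("wrist",s["tcp_pos"]+Rm@[1.5,1.5,123]),"axis on ear",proj("wrist",s["tcp_pos"]+Rm@[1.5,1.5,148]))
cv2.imwrite("pics/i0.png",w);cv2.imwrite("pics/i.png",cv2.resize(w[100:260,160:350],None,fx=4,fy=4,interpolation=cv2.INTER_CUBIC)[:600])
```

```text
t 13.1 tip in yoke [29.1  2.2 69.2] F yoke [-0.6 -0.5 -0.8] w 0.244 grip 39.8
turn [ 0.   -0.02  0.  ] shift [ 0.14 -0.02 -0.03] t 13.1 tcp [409.4 -24.  213.3] F [-0.1 -0.5 -1. ]
bore [252.63 171.72] tip [258.06 217.38] axis on ear [258.06 204.48]
```

View pics/i.png

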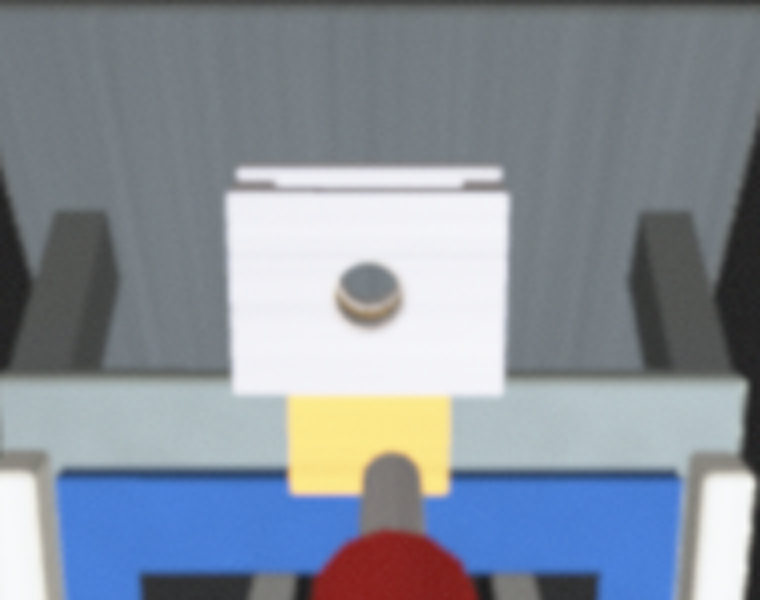

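The crop shows the bore at (252,173) with the eye lined up behind it, and the shank tip at (258,213). Both match the projections within a pixel. The arm is about 28 mm up-slope of the target; I'll check the joints.

Run:
```python
from h import *
np.set_printoptions(precision=3,suppress=True)
print(arm.get_state()["joints"]);Rt=tool_from_yoke(YAW);np.set_printoptions(precision=3);go(Y0-Rt@[1.5,1.5,79+44+25],Rt)
```

```text
[-0.25  -0.892  2.498  0.106  1.04  -1.789]
turn [ 0.001 -0.023  0.001] shift [ 0.145 -0.018 -0.026] t 13.1 tcp [409.4 -24.  213.3] F [-0.1 -0.5 -1. ]
```

>>> {"name": "jog_arm", "arguments": {"deltas": [[[0,-0.02,0,0.05,-0.02,-0.03,0.1],[0,-0.02,0,0.1,-0.02,-0.03,0.1],[0,-0.02,0,0.14,-0.02,-0.03,0.1],[0,-0.02,0,0.14,-0.02,-0.03,0.1]]]}}

```text
t: 13.5
tcp_pos: [407.2, -29.5, 212.7]
ee_rot: [0.084, 2.642, -0.021]
force: [0.7, -0.8, -0.8]
width: 0.242
grip_force: 39.8
```

Run:
```python
from h import *
np.set_printoptions(precision=3,suppress=True)
print(arm.get_state()["joints"]);Rt=tool_from_yoke(YAW);go(Y0-Rt@[1.5,1.5,79+44+25],Rt)
```

```text
[-0.269 -0.892  2.497  0.113  1.05  -1.808]
turn [ 0.    -0.032 -0.001] shift [ 0.135  0.009 -0.024] t 13.5 tcp [407.2 -29.5 212.7] F [ 0.7 -0.8 -0.8]
```

Joints 2 and 3 are at their limits: with the tool along the bore, the arm is folded too close to its base. I'll put the pin back in its bore and regrip it with the tool leaning 20° from the pin axis, so that at the yoke the tool needs to lean only 10°.

>>> {"name": "jog_arm", "arguments": {"deltas": [[[0,0,0,-0.05,0.05,-0.15,0.1],[0,0,0,-0.1,0.2,-0.3,0.1],[0,0,0,-0.1,0.4,-0.3,0.1],[0,0,0,-0.1,0.6,-0.3,0.1],[0,0,0,-0.1,0.8,-0.3,0.1],[0,0,0,-0.1,0.9,-0.3,0.1],[0,0,0,-0.1,0.9,-0.3,0.1]]]}}

```text
t: 14.2
tcp_pos: [407.4, 153.3, 275.0]
ee_rot: [0.079, 2.642, -0.019]
force: [0.2, 1.2, -0.6]
width: 0.245
grip_force: 39.9
```

```bash
cat >> h.py <<'E'
RG=R.from_rotvec([0.118,3.134,-0.004]).as_matrix()
E
python3 -c "
from h import *
st();go([533.2,343.3,240],RG)"
```

```text
t 14.2 tip in yoke [ 48.  179.1 129.3] F yoke [-0.2  1.2 -0.6] w 0.245 grip 39.9
turn [0.009 0.628 0.018] shift [-0.418  0.986  0.428] t 14.2 tcp [407.4 153.3 275. ] F [ 0.2  1.2 -0.6]
```

>>> {"name": "jog_arm", "arguments": {"deltas": [[[0,0.15,0,-0.1,0.15,0.05,0.1],[0,0.3,0,-0.2,0.35,0.1,0.1],[0,0.45,0,-0.3,0.55,0.2,0.1],[0,0.63,0.02,-0.42,0.75,0.3,0.1],[0.01,0.63,0.02,-0.42,0.95,0.4,0.1],[0.01,0.63,0.02,-0.42,0.985,0.43,0.1],[0.01,0.63,0.02,-0.42,0.985,0.43,0.1]]]}}

```text
t: 14.9
tcp_pos: [535.9, 341.2, 233.9]
ee_rot: [-0.127, -3.136, 0.009]
force: [-1.4, -1.7, -2.2]
width: 0.242
grip_force: 39.8
```

```bash
python3 -c "
from h import *
st();go([533.2,343.3,200],RG)"
```

```text
t 14.9 tip in yoke [ 93.4 374.2  45.2] F yoke [-2.2 -1.7 -1.2] w 0.242 grip 39.8
turn [-0.004 -0.011 -0.007] shift [0.014 0.01  0.169] t 14.9 tcp [535.9 341.2 233.9] F [-1.4 -1.7 -2.2]
```

>>> {"name": "jog_arm", "arguments": {"deltas": [[[0,-0.01,-0.007,0.014,0.01,0.05,0.1],[0,-0.01,-0.007,0.014,0.01,0.1,0.1],[0,-0.01,-0.007,0.014,0.01,0.17,0.1],[0,-0.01,-0.007,0.014,0.01,0.17,0.1],[0,-0.01,-0.007,0.014,0.01,0.17,0.1]]]}}

```text
t: 15.4
tcp_pos: [532.2, 341.1, 206.3]
ee_rot: [0.119, 3.127, -0.006]
force: [-0.3, -0.0, -0.3]
width: 0.248
grip_force: 39.8
```

```bash
python3 -c "
from h import *
arm.get_image('wrist')
st();go([533.2,343.3,139.5],RG)"
```

```text
t 15.45 tip in yoke [ 78.1 374.4  22.9] F yoke [-0.3 -0.2 -1. ] w 0.245 grip 39.8
turn [-0.     0.01  -0.001] shift [0.002 0.01  0.337] t 15.45 tcp [532.6 341.4 206.9] F [ 0.2 -0.2 -1. ]
```

>>> {"name": "jog_arm", "arguments": {"deltas": [[[0,0.01,0,0,0.01,0.0,0.1],[0,0.01,0,0,0.01,0.06,0.1],[0,0.01,0,0,0.01,0.12,0.1],[0,0.01,0,0,0.01,0.18,0.1],[0,0.01,0,0,0.01,0.18,0.1]]]}}

```text
t: 15.95
tcp_pos: [531.9, 342.9, 166.3]
ee_rot: [0.119, 3.139, -0.009]
force: [0.5, -0.9, -1.5]
width: 0.242
grip_force: 39.7
```

```bash
python3 -c "
from h import *
st();go([533.2,343.3,139.5],RG)"
```

```text
t 15.95 tip in yoke [ 56.3 375.6 -11.3] F yoke [-0.2 -0.9 -1.6] w 0.242 grip 39.7
turn [-0.005 -0.006 -0.001] shift [-0.006  0.004  0.134] t 15.95 tcp [531.9 342.9 166.3] F [ 0.5 -0.9 -1.5]
```

>>> {"name": "jog_arm", "arguments": {"deltas": [[[0,0,0,0,0,0.05,0.1],[0,0,0,0,0,0.1,0.1],[0,0,0,0,0,0.13,0.1],[0,0,0,0,0,0.13,0.1],[0,0,0,0,0,0.13,0.5],[0,0,0,0,0,0.13,0.5],[0,0,0,0,0,0.13,0.5]]]}}

```text
t: 16.65
tcp_pos: [533.7, 344.1, 144.7]
ee_rot: [0.119, 3.134, -0.004]
force: [0.4, 0.8, 0.1]
width: 0.499
grip_force: 0.0
```

```bash
cat >> h.py <<'E'
A=np.radians(20)
RK=RG@R.from_euler("y",A).as_matrix()
if RK[0,2]>0: RK=RG@R.from_euler("y",-A).as_matrix()
E
python3 -c "
from h import *
arm.get_image('wrist');st();print(RK[:,2]);p=np.array([533,343,87.]);go(p-RK@[0,0,54+50],RK);go(p-RK@[0,0,54],RK)
print([(q['rect'],q['confidence']) for q in arm.recognise('pin','wrist')[:1]])"
```

```text
t 16.7 tip in yoke [ 47.2 377.1 -31.1] F yoke [-1.1 -0.3 -0.2] w 0.497 grip 0.0
[-0.33609503  0.02313103 -0.94154399]
turn [ 0.     0.444 -0.   ] shift [-0.174 -0.004 -0.2  ] t 16.7 tcp [533.6 344.  144.7] F [-0.8 -0.2 -0.7]
turn [ 0.     0.444 -0.   ] shift [-0.088 -0.005  0.035] t 16.7 tcp [533.6 344.  144.7] F [-0.8 -0.2 -0.7]
[([230.8, 224.7, 281.8, 302.1], 0.69)]
```

>>> {"name": "jog_arm", "arguments": {"deltas": [[[0,0.1,0,-0.02,0,0,0.5],[0,0.2,0,-0.04,0,0,0.5],[0,0.3,0,-0.06,0,0.01,0.5],[0,0.444,0,-0.088,0,0.02,0.5],[0,0.444,0,-0.088,0,0.03,0.5],[0,0.444,0,-0.088,0,0.03,0.5],[0,0.444,0,-0.088,0,0.03,0.5]]]}}

```text
t: 17.45
tcp_pos: [550.7, 342.6, 138.6]
ee_rot: [-0.106, -2.798, -0.014]
force: [0.1, -1.1, 0.2]
width: 0.497
grip_force: 0.0
```

```bash
python3 -c "
from h import *
st();p=np.array([533,343.3,87.]);go(p-RK@[0,0,54],RK);print(arm.get_state()['joints'])"
```

```text
t 17.45 tip in yoke [ 39.6 377.1 -28.9] F yoke [ 0.2 -1.1  0.1] w 0.497 grip 0.0
turn [-0.     0.003 -0.   ] shift [-0.004 -0.003  0.003] t 17.45 tcp [550.7 342.6 138.6] F [ 0.1 -1.1  0.2]
[ 0.40801245  0.61000621  1.23036179  0.15408899  1.60697171 -1.10519399]
```

>>> {"name": "jog_arm", "arguments": {"deltas": [[[0,0,0,0,0,0,0.3],[0,0,0,0,0,0,0.2],[0,0,0,0,0,0,0.1],[0,0,0,0,0,0,0.1],[0,0,0,0,0,0,0.1],[0,0,0,0,0,0,0.1]]], "squeeze": 50}}

```text
t: 18.05
tcp_pos: [550.8, 342.1, 139.8]
ee_rot: [-0.106, -2.797, -0.014]
force: [-2.6, -5.2, 6.7]
width: 0.24
grip_force: 49.2
```

```bash
python3 -c "
from h import *
st();s=arm.get_state();Rm=R.from_rotvec(s['ee_rot']);print(s['tcp_pos'],s['ee_rot'],s['force']);print('up in tool',Rm.inv().apply([0,0,1]),'shoulder in tool',Rm.inv().apply(np.array([533,343.5,60])-s['tcp_pos']))"
```

```text
t 18.05 tip in yoke [ 40.3 376.5 -27.8] F yoke [ 1.4 -5.4  6.9] w 0.24 grip 49.2
[550.83872847 342.07725358 139.80945995] [-0.1060883  -2.79674496 -0.01354277] [-2.59430352 -5.22246341  6.65715322]
up in tool [ 0.33623949 -0.0033518  -0.94177055] shoulder in tool [-9.98173156  0.34514857 81.17906285]
```

>>> {"name": "jog_arm", "arguments": {"deltas": [[[0,0,0,0.034,0,-0.094,0.1],[0,0,0,0.067,0,-0.188,0.1],[0,0,0,0.1,0,-0.282,0.1],[0,0,0,0.134,0,-0.377,0.1],[0,0,0,0.168,0,-0.47,0.1],[0,0,0,0.235,0,-0.66,0.1],[0,0,0,0.235,0,-0.66,0.1]]]}}

```text
t: 18.75
tcp_pos: [552.7, 344.0, 285.7]
ee_rot: [-0.105, -2.805, -0.021]
force: [0.8, 0.6, 0.9]
width: 0.236
grip_force: 49.1
```

Run:
```python
from h import *
np.set_printoptions(precision=1,suppress=True)
arm.get_image("wrist");w=arm.get_image("wrist");st()
s=arm.get_state();Rm=R.from_rotvec(s["ee_rot"]).as_matrix()
S=np.array([-10,0.3,81.]);u=np.array([.336,0,-.942])
for n,k in(("shoulder",0),("tip",-44),("top",36)):print(n,proj("wrist",s["tcp_pos"]+Rm@(S+u*k)))
print([q["point"] for q in arm.spot_point("pin","wrist")[:1]])
cv2.imwrite("pics/j.png",cv2.resize(w[180:380,150:370],None,fx=3,fy=3,interpolation=cv2.INTER_CUBIC))
# tool orientation at yoke: pin's up (u) along yoke z
Rt=tool_from_yoke(YAW)@R.from_euler("y",20,degrees=True).as_matrix();print(Rt@u,yoke_R(YAW)[:,2],Rt[:,2])
np.set_printoptions(precision=3,suppress=True);go(Y0+yoke_R(YAW)@[0,0,44+40]-Rt@S,Rt)
```

```text
t 18.85 tip in yoke [111.4 378.   93.4] F yoke [-0.4 -0.1 -1.4] w 0.238 grip 49.1
shoulder [255.9 267.2]
tip [256.4 254. ]
top [255.4 284.3]
[[258.6, 265.7]]
[-0.5  0.   0.9] [-0.5  0.   0.9] [ 0.2 -0.  -1. ]
turn [-0.002 -0.659 -0.016] shift [ 0.544 -1.896  0.479] t 18.9 tcp [551.1 343.  278.6] F [ 0.   0.6 -1.8]
```

View pics/j.png

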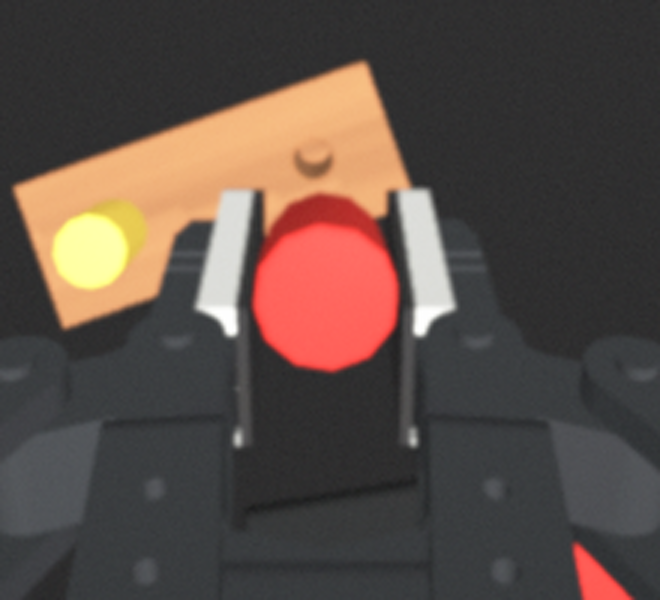

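The crop shows the pin held with its knob's top centre at about (258.7,279), some 2 mm from the prediction. That is the same camera offset as in the first grasp, so I'll use the camera's own pin and yoke positions together. The yellow pin is still in place.

>>> {"name": "jog_arm", "arguments": {"deltas": [[[0,-0.05,0,0.1,-0.2,-0.05,0.1],[0,-0.15,0,0.2,-0.4,-0.05,0.1],[0,-0.3,0,0.3,-0.6,0,0.1],[0,-0.45,0,0.45,-0.8,0.05,0.1],[0,-0.6,-0.01,0.54,-1,0.1,0.1],[0,-0.66,-0.016,0.54,-1,0.2,0.1],[0,-0.66,-0.016,0.54,-1,0.2,0.1]]]}}

```text
t: 19.6
tcp_pos: [411.9, 148.7, 266.0]
ee_rot: [0.093, 2.98, -0.02]
force: [-0.3, 0.8, -2.5]
width: 0.236
grip_force: 49.2
```

```bash
cat >> h.py <<'E'
SC=np.array([-7.8,1.8,81.]);UP=np.array([.336,0,-.942])
RY=tool_from_yoke(YAW)@R.from_euler("y",np.arctan2(.336,.942)).as_matrix()
def pinst():
    s=arm.get_state();Rm=R.from_rotvec(s["ee_rot"]).as_matrix();Ry=yoke_R(YAW)
    print("t",round(s["t"],2),"shoulder in yoke",np.round(Ry.T@(s["tcp_pos"]+Rm@SC-Y0),1),"tilt",np.round(Ry.T@Rm@UP,3),"F yoke",np.round(Ry.T@s["force"],1),"w",round(s["width"],3))
def pingo(z,x=0,y=0): go(Y0+yoke_R(YAW)@[x,y,z]-RY@SC,RY)
E
python3 -c "
from h import *
pinst();pingo(84)"
```

```text
t 19.6 shoulder in yoke [ 28.  175.9 113.5] tilt [0.021 0.007 1.   ] F yoke [-1.5  0.8 -2.1] w 0.236
turn [-0.01  -0.027  0.001] shift [ 0.087 -0.881  0.196] t 19.6 tcp [411.9 148.7 266. ] F [-0.3  0.8 -2.5]
```

>>> {"name": "jog_arm", "arguments": {"deltas": [[[-0.01,-0.027,0,0.05,-0.2,0,0.1],[-0.01,-0.027,0,0.087,-0.4,0,0.1],[-0.01,-0.027,0,0.087,-0.6,0,0.1],[-0.01,-0.027,0,0.087,-0.8,0.1,0.1],[-0.01,-0.027,0,0.087,-0.88,0.2,0.1],[-0.01,-0.027,0,0.087,-0.88,0.2,0.1],[-0.01,-0.027,0,0.087,-0.88,0.2,0.1]]]}}

```text
t: 20.3
tcp_pos: [399.4, -22.9, 234.6]
ee_rot: [0.094, 2.948, 0.001]
force: [0.6, -0.2, 0.2]
width: 0.239
grip_force: 49.4
```

Run:
```python
from h import *
arm.get_image("wrist");w=arm.get_image("wrist")
pinst();print(arm.get_state()["joints"].round(2));pingo(50)
s=arm.get_state();Rm=R.from_rotvec(s["ee_rot"]).as_matrix()
P=lambda k:proj("wrist",s["tcp_pos"]+Rm@(SC+UP*k)).round(1)
print("bore",proj("wrist",Y0).round(1),"top",P(36),"tip",P(-44))
cv2.imwrite("pics/k.png",cv2.resize(w[120:320,150:360],None,fx=3,fy=3,interpolation=cv2.INTER_CUBIC))
```

```text
t 20.4 shoulder in yoke [14.9  5.7 87.3] tilt [-0.014 -0.006  1.   ] F yoke [-0.2 -0.3 -0.4] w 0.24
[-0.21 -0.6   2.24  0.04  1.31 -1.72]
turn [0.008 0.018 0.001] shift [ 0.005 -0.027  0.2  ] t 20.4 tcp [400.2 -22.2 236. ] F [ 0.  -0.3 -0.4]
bore [250.9 222.8] top [258.8 278.8] tip [258.5 250.4]
```

View pics/k.png

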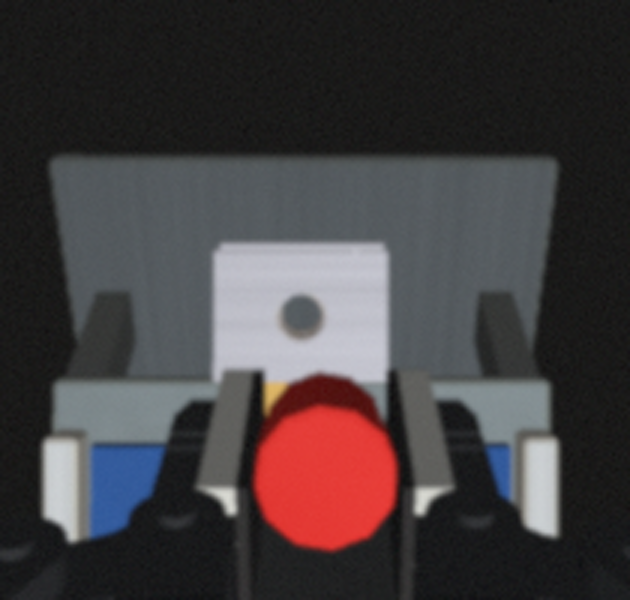

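The crop shows the bore at (250.3,225.7) and the knob's top at (258.7,279). The knob is as predicted and the bore is about 1.5–2 mm farther up-slope, so I'll correct by that.

```bash
sed -i 's/^Y0=.*/Y0=np.array([455.6,-29.4,75.]);YAW=np.radians(-3.6)/' h.py; python3 -c "
from h import *
pinst();pingo(52)"
```

```text
t 20.4 shoulder in yoke [13.5  6.  88.2] tilt [-0.014 -0.006  1.   ] F yoke [-0.2 -0.3 -0.4] w 0.24
turn [0.008 0.018 0.001] shift [-0.    -0.029  0.192] t 20.4 tcp [400.2 -22.2 236. ] F [ 0.  -0.3 -0.4]
```

>>> {"name": "jog_arm", "arguments": {"deltas": [[[0.008,0.018,0,0,-0.029,0.05,0.1],[0.008,0.018,0,0,-0.029,0.1,0.1],[0.008,0.018,0,0,-0.029,0.15,0.1],[0.008,0.018,0,0,-0.029,0.19,0.1],[0.008,0.018,0,0,-0.029,0.19,0.1],[0.008,0.018,0,0,-0.029,0.19,0.1]]]}}

```text
t: 21.0
tcp_pos: [406.8, -29.0, 197.8]
ee_rot: [0.093, 2.96, -0.009]
force: [-0.4, 0.9, -1.2]
width: 0.236
grip_force: 49.4
```

```bash
python3 -c "
from h import *
pinst();arm.get_image('wrist');pinst();pingo(48);pingo(38)"
```

```text
t 21.0 shoulder in yoke [-0.8 -0.9 51.9] tilt [0.001 0.    1.   ] F yoke [-1.   0.9 -0.8] w 0.236
t 21.05 shoulder in yoke [-0.2 -1.  52.1] tilt [0. 0. 1.] F yoke [ 0.2  0.  -0.4] w 0.238
turn [-0.001 -0.    -0.   ] shift [-0.008  0.005  0.019] t 21.05 tcp [407.  -29.1 198.3] F [ 0.4  0.  -0.2]
turn [-0.001 -0.    -0.   ] shift [-0.025  0.005  0.066] t 21.05 tcp [407.  -29.1 198.3] F [ 0.4  0.  -0.2]
```

>>> {"name": "jog_arm", "arguments": {"deltas": [[[0,0,0,-0.008,0.004,0.019,0.1],[0,0,0,-0.014,0.004,0.038,0.1],[0,0,0,-0.022,0.004,0.058,0.1],[0,0,0,-0.022,0.004,0.058,0.1]]]}}

```text
t: 21.45
tcp_pos: [413.3, -28.7, 186.9]
ee_rot: [0.093, 2.96, -0.009]
force: [-0.4, 0.1, -0.2]
width: 0.238
grip_force: 49.4
```

```bash
python3 -c "
from h import *
pinst();pingo(30);pingo(20)"
```

```text
t 21.45 shoulder in yoke [-0.6 -0.2 39.2] tilt [0.001 0.    1.   ] F yoke [-0.4  0.1  0. ] w 0.238
turn [-0.001 -0.001 -0.   ] shift [-0.018  0.001  0.042] t 21.45 tcp [413.3 -28.7 186.9] F [-0.4  0.1 -0.2]
turn [-0.001 -0.001 -0.   ] shift [-0.035  0.001  0.089] t 21.45 tcp [413.3 -28.7 186.9] F [-0.4  0.1 -0.2]
```

No contact 5 mm in; going on.

>>> {"name": "jog_arm", "arguments": {"deltas": [[[0,0,0,-0.01,0.001,0.02,0.1],[0,0,0,-0.018,0.001,0.042,0.1],[0,0,0,-0.018,0.001,0.042,0.1]]]}}

```text
t: 21.75
tcp_pos: [418.3, -28.8, 179.2]
ee_rot: [0.093, 2.96, -0.009]
force: [0.5, -0.1, -0.7]
width: 0.24
grip_force: 49.4
```

```bash
python3 -c "
from h import *
pinst();pingo(20);pingo(10)"
```

```text
t 21.75 shoulder in yoke [-0.1  0.  30. ] tilt [0.001 0.    1.   ] F yoke [ 0.1 -0.  -0.8] w 0.24
turn [-0.    -0.001 -0.   ] shift [-0.017 -0.     0.047] t 21.75 tcp [418.3 -28.8 179.2] F [ 0.5 -0.1 -0.7]
turn [-0.    -0.001 -0.   ] shift [-0.034 -0.     0.094] t 21.75 tcp [418.3 -28.8 179.2] F [ 0.5 -0.1 -0.7]
```

>>> {"name": "jog_arm", "arguments": {"deltas": [[[0,0,0,-0.008,0,0.022,0.1],[0,0,0,-0.017,0,0.047,0.1],[0,0,0,-0.025,0,0.07,0.1],[0,0,0,-0.034,0,0.094,0.1],[0,0,0,-0.034,0,0.094,0.1]]]}}

```text
t: 22.25
tcp_pos: [428.4, -29.5, 161.9]
ee_rot: [0.093, 2.96, -0.009]
force: [0.1, -0.1, -1.4]
width: 0.24
grip_force: 49.4
```

```bash
python3 -c "
from h import *
pinst();pingo(2);pingo(0)"
```

```text
t 22.25 shoulder in yoke [-0.   0.   9.9] tilt [0.001 0.    1.   ] F yoke [-0.6 -0.1 -1.3] w 0.24
turn [-0.    -0.001 -0.   ] shift [-0.013 -0.     0.037] t 22.25 tcp [428.4 -29.5 161.9] F [ 0.1 -0.1 -1.4]
turn [-0.    -0.001 -0.   ] shift [-0.016 -0.     0.047] t 22.25 tcp [428.4 -29.5 161.9] F [ 0.1 -0.1 -1.4]
```

>>> {"name": "jog_arm", "arguments": {"deltas": [[[0,0,0,-0.007,0,0.018,0.1],[0,0,0,-0.013,0,0.037,0.1],[0,0,0,-0.016,0,0.047,0.1],[0,0,0,-0.016,0,0.047,0.1]]]}}

```text
t: 22.65
tcp_pos: [433.3, -29.8, 154.4]
ee_rot: [0.093, 2.96, -0.009]
force: [-7.3, -0.2, 8.1]
width: 0.239
grip_force: 50.4
```

```bash
python3 -c "
from h import *
pinst()"
```

```text
t 22.65 shoulder in yoke [ 0.5 -0.1  1. ] tilt [0.001 0.001 1.   ] F yoke [-2.2 -0.6 10.7] w 0.239
```

The shoulder is on the ear (about 11 N along the bore). Releasing and backing away.

>>> {"name": "jog_arm", "arguments": {"deltas": [[[0,0,0,-0.013,0,0.037,0.3],[0,0,0,-0.013,0,0.037,0.5],[0,0,0,-0.013,0,0.037,0.55],[0,0,0,-0.013,0,0.037,0.55],[0,0,0,0,0,-0.1,0.55],[0,0,0,0,0,-0.25,0.55],[0,0,0,0,0,-0.45,0.55],[0,0,0,0,0,-0.45,0.55]]]}}

```text
t: 23.45
tcp_pos: [419.3, -29.2, 248.9]
ee_rot: [0.093, 2.95, -0.012]
force: [0.8, -0.2, 0.4]
width: 0.548
grip_force: 0.0
```

Run:
```python
from h import *
arm.get_image("wrist");w=arm.get_image("wrist");pinst()
P=lambda *X:proj("wrist",Y0+yoke_R(YAW)@np.array(X,float)).round(1)
print("top",P(0,0,36),"shoulder",P(0,0,0),"plate",P(38,-60,-9),P(38,60,-9),"if +4",P(42,60,-9))
cv2.imwrite("pics/l.png",cv2.resize(w[120:320,150:360],None,fx=3,fy=3,interpolation=cv2.INTER_CUBIC))
```

```text
t 23.55 shoulder in yoke [32.3 -0.2 86.3] tilt [-0.003  0.001  1.   ] F yoke [-0.9 -0.3 -0.5] w 0.549
top [258.8 203.3] shoulder [258.8 203. ] plate [188.4 247.4] [329.  247.5] if +4 [329.  252.2]
```

View pics/l.png

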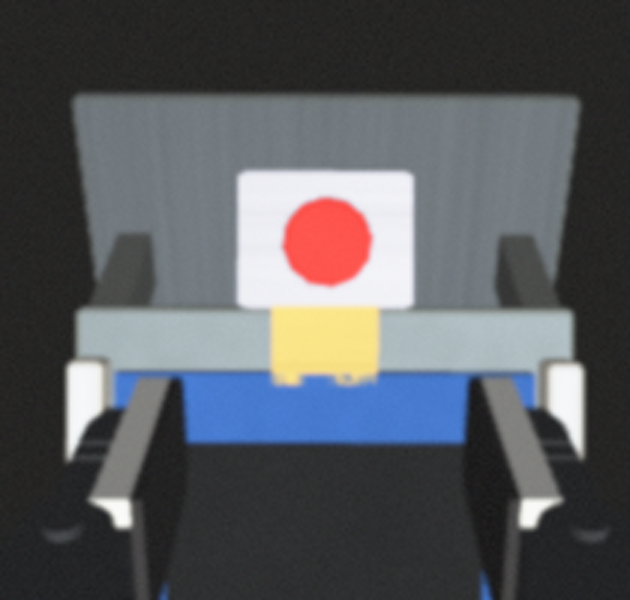

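The red knob is centred on the upper ear at (258.7,200.7), seen straight down its axis. The plate edge is at row 244, at home, and the gripper is clear. Handing in.

```bash
python3 -c "
from workcell import arm
print(arm.job_done())"
```

```text
the job is handed in; nothing more can be done
None
```

I slid the blue plate home and passed the red pin through both ears and the eye until its knob met the upper ear, then released it and backed the gripper clear. I handed the job in at about 24 s; no verdict came back.

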